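Warm a glued power adapter before opening

ROBOT

A 6-joint arm with a two-finger parallel gripper is mounted at the origin on the work surface. World frame = base frame: x ahead of the robot, y to its left, z up, the work surface at z = 0. Lengths are in m, angles in rad, forces in N, time in s.
With the tool pointing down it reaches from about 0.35 to 0.975 m from the base axis. Payload 4.9 kg.
Tool frame: the origin (TCP) lies midway between the tips of the shut fingers; the grasp point (between the pads) lies 19 mm behind it (manip.grip_depth is the distance from the TCP to the grasp point, in m); z points along the fingers, y is the line along which they close (so a half turn about z gives the same grasp; the last joint's range is limited). The gripper opens to 85 mm and grips with 20 to 120 N. Pads are 22 mm wide; open, the fingers measure 114 mm over their backs; the gripper's body (76 mm by 85 mm) begins 54 mm behind the grasp point. The pads swing forward as they close: fully open they stand 13 mm farther back than shut.
Start: joints at [-1.281, 0.053, 1.613, -0, 1.476, -0.119], TCP at [0.248, -0.573, 0.231] pointing down, gripper open.
Joint ranges: [-3.01, 3.01], [-1.01, 2.22], [0.06, 2.58], [-1.02, 4.17], [0.09, 2.62], [-3.14, 3.14]. Speed limits (rad/s): [2.57, 2.57, 3.14, 3.14, 3.14, 3.14].

INTERFACE

Orientations are given as a rotation vector (axis times angle).
In Python, from bench import manip gives the robot as it stands.
- The arm moves only by the tool carry_out, never from a script. Its argument "deltas" is a list of rows, each an object of numbers: "tx", "ty", "tz": the shift along the tool's x, y, z in m; "rx", "ry", "rz": the turn, a rotation vector about the tool's x, y, z in rad. In form: [{"tx": .., "ty": .., "tz": .., "rx": .., "ry": .., "rz": ..}, ...]. A call has 1 to 8 rows; each row shifts and turns the commanded pose from where the row before left it, along the tool's axes as they then stand; what a row does not reach is not made up. A row lasts 1/10 s, in which the tool goes at most 50 mm and 8.59 degrees, less where a joint would pass 70% of its speed; a pose out of reach is approached as far as the arm can. A call with a gripper value outside its range is refused whole. "grip" is the closure, from -1 (fully open) to 1 (shut), set as the call begins (left out, the last holds). The fingers move at their own pace and stop on an object; "grip_force" is the grip in N (left out, the last holds). Time passes only in rows, so rows that do not move let the fingers close. It gives the time, the measured TCP pose, the force, the opening and the grip force at its end, in the units of the state.
- manip.read_state(): the state, without advancing time (a new reading comes with each control period).
- manip.grab_frame(name): name is "scene" or "top"; returns (picture, depth): 384x512x3 uint8, blue, green, red; 384x512 float32, m along the optical axis (not along the pixel's ray), 0 where there is no reading.
- manip.get_calibration(name): a dict with "camera_matrix" (3x3 intrinsics, pixels), "dist_coeffs" ([k1, k2, p1, p2, k3] as OpenCV has them; the pictures are not rectified), "xyz" and "rotation" of the camera in the world. Camera axes: x right, y down, z forward; pixel columns grow to the right and rows downward; lengths in m; the calibration is good to about 2 mm. A picture is of the moment at which its call begins. get_calibration takes no time and is no camera call.
- manip.sign_off(): hands the job in; it is judged then, once.
Trained networks look in the newest picture that a camera, given by its name, has taken for a name from the list of things; names that differ only in an ending like _2 or _b are one class to them, and where a whole thing is asked for, a point or a joint stands for the part that bears it (a point fixed in the world has none). Each returns a list of dicts, best first, with "confidence" (0 to 1); they miss things now and then, are a little off and sometimes report something else, mostly with a low value. They report only what shows in the picture. A call takes as long as a camera call. They do not tell look-alikes from the thing itself.
- manip.boxes_of(target, camera): "bbox" ([left, top, width, height] in pixels, round what is visible of it).
- manip.silhouettes(target, camera): "mask" (384x512 bool, what is visible of it) and "bbox" ([left, top, width, height] in pixels, round what is visible of it).
The state is a dict: "clock": time; "qpos": joint angles; "qvel": joint speeds; "tau": joint torques, N m; "ee_pos": TCP position; "tcp_rot": TCP orientation; "force": force on the tool from outside, world axes, zero at the start; "ft_torque": the same for the moment, N m; "opening": opening from 0.0 (shut) to 1.0 (fully open); "grip_force": force on a finger pad.
Only numpy, scipy, OpenCV 4.12 (cv2) and the standard library are available. Lean on these libraries where they do the work, as an engineer would, in place of code of your own. Each camera call takes 0.05 s, during which the arm holds its last target. There are 200 camera calls.

TASK

The power adapter standing on end at the front edge of the warming plate has to be warmed so that its glued case can be opened. Tip it over so that it lies flat on its broad side on the plate and slide it back, square, until its end meets the rear stop; then wind the plate's spring timer clockwise, in as many part turns as it takes, to 45 minutes and let go of it. Leave the phone on the plate and everything else on the bench where they are.

Things in the scene. Friction and masses are not known exactly. Their poses are not given: they have to be found in the camera images.
- warmer: Bench warming plate, a grey steel appliance fixed to the bench, 320 (x) by 430 (y) mm, top deck 50 mm above the bench. Origin: centre of its underside; x from its front (robot side) to its rear, y to its left, z up. On the deck, an aluminium heated plate, 10 mm proud (top at z 60), covers x -60 to +130, y -75 to +190 mm; 100 mm of bare deck lies before it. Right of it is the timer's panel.
- plate_front (a point): Middle of the heated plate's front upper edge (x -60, y +57.5, z 60 mm in the warmer's frame; same axes). The 10 mm step below this edge is what the adapter's foot butts against.
- rear_stop (a point): Rear stop: a steel bar along the plate's rear edge, 18 mm higher than the plate. This point: foot of its front face, middle of its length (x +130, y +57.5, z 60 mm in the warmer's frame; same axes).
- adapter: Power adapter: black plastic block with rounded edges, about 0.6 kg, 38 (own x) by 78 (y) by 160 (z) mm, mains inlet in its upper end, label on a broad side. Starts standing on end on the warmer's deck, a broad side within 8 mm of the plate's front edge and nearly parallel to it. Origin: centre of its lower end; z along its length; x through the broad sides, at first towards the warmer's rear.
- adapter_mid (a point): Centre of the adapter, 80 mm from either end; axes as the adapter's. Pushed near its top towards the rear it overbalances at a lean of about 15 degrees and falls flat on the plate, its foot overhanging the front edge by about 20 mm, its far end about 50 mm short of the rear stop. Lying flat, this point is 19 mm above the plate; at home, 80 mm in front of the stop.
- timer (a joint): Spring timer: angle wound, rad; 0 at the zero mark, growing clockwise seen from above, 6 degrees (0.1047 rad) per minute; 45 minutes = 4.712, end of travel 5.76. Starts at 0 to 0.8. Winding takes 0.14 N m at first, 0.2 N m at 45 minutes. The clockwork holds the key wherever it is let go (run-down too slow to see); it can be turned back if overwound.
- key (a point): Middle of the timer's winding key, on its vertical axis (x -55, y -148, z 74.5 mm in the warmer's frame): a steel bar key with two wings, 58 long, 10 thick, 24 mm high (12 above and 12 below this point), on a black round skirt 62 wide, its top 16 mm below this point; deck 24 mm below. x along the wings to the end with the black pointer line, z up.
- dial_zero (a point): Zero mark of the timer's fixed white dial (100 mm across), 48 mm from the key's axis towards the warmer's rear, a white dot beside it; axes as the warmer's. Twelve black marks, 5 minutes apart, the long ones at 0 (rear), 15 (right), 30 (front) and 45 (left). The plain round knob 150 mm behind the key is a fixed thermostat.
- phone: Bystander: a phone, 150 by 72 by 9 mm, already lying on the left part of the heated plate, lengthwise front to back. Origin: centre of its underside.
- optical_drive: Bystander: slim optical drive, 128 by 127 by 13 mm, flat on the bench, left. Origin: centre of its underside.
- hard_drive: Bystander: small hard drive, 100 by 70 by 9.5 mm, flat on the bench, left. Origin: centre of its underside.
- small_adapter: Bystander: a smaller black power adapter, 108 by 50 by 30 mm, lying on the bench, far left. Origin: centre of its underside.
- screwdriver: Bystander: large screwdriver with a green handle, 210 mm long, 28 mm thick, lying on the bench right of the warmer. Origin: under the front end of its handle; the handle extends 98 mm to its own -x, the blade 110 mm to +x.
- small_driver: Bystander: small screwdriver with a yellow handle, 180 mm long, 20 mm thick, lying on the bench, right. Origin: under the front end of its handle; the blade points to its +x.
- pliers: Bystander: pliers with red handles, 180 mm long, 70 mm wide, 14 mm high, lying on the bench, right. Origin: under the pivot; jaws to its +x.
- spudger: Bystander: black plastic pry tool, a flat bar 115 (own y) by 12 by 6 mm, lying across the left front of the warmer's deck, left of the adapter. Origin: centre of its underside.
Mind the look-alikes: they are no part of the job. What is shaped like the adapter but purple is not meant.

How it is judged:
By the outcome, as a careful person would: the job done as asked, in the order asked, and still so for the second after the job is handed in, with the robot touching nothing.
It also fails if it takes over 72 s, if anything falls off the work surface, if the arm or the gripper's body presses on something with over 40 N, if the wrist force passes 120 N, or if a joint passes its speed limit or range.

## Working session

There is one attempt and no reset: what is moved stays moved. The work goes in short steps, Python scripts to look and compute and a tool call to move; the robot and the scene stay as the last step left them, time stands still between calls to the robot, and variables do not carry over. Pictures are saved under pics/ and viewed, at most 10 in all, crops included, and the job is handed in when it is done.

Besides the shell and the picture viewer there is one more tool, called as a command line: name --argument value ..., lists and objects as JSON in quotes. carry_out: Moves the arm, as the interface text tells. Its arguments: {"type":"object","properties":{"deltas":{"type":"array","items":{"type":"object","properties":{"tx":{"type":"number"},"ty":{"type":"number"},"tz":{"type":"number"},"rx":{"type":"number"},"ry":{"type":"number"},"rz":{"type":"number"}}}},"grip":{"type":"number"},"grip_force":{"type":"number"}},"required":["deltas"]}

```bash
mkdir -p pics; ls; cat > h.py <<'E'
import numpy as np, cv2
from scipy.spatial.transform import Rotation as R
from bench import manip
def cal(n):
    c=manip.get_calibration(n); K=np.array(c["camera_matrix"]); d=np.array(c["dist_coeffs"]); t=np.array(c["xyz"]); r=np.array(c["rotation"],float)
    r=r if r.shape==(3,3) else R.from_rotvec(r).as_matrix()
    return K,d,t,r
def cloud(n,dep):
    K,d,t,r=cal(n); h,w=dep.shape
    u,v=np.meshgrid(np.arange(w),np.arange(h))
    p=cv2.undistortPoints(np.stack([u,v],-1).reshape(-1,1,2).astype(np.float64),K,d).reshape(h,w,2)
    c=np.dstack([p,np.ones((h,w))])*dep[...,None]
    return c@r.T+t
def onplane(n,uv,z):
    K,d,t,r=cal(n); p=cv2.undistortPoints(np.array(uv,float).reshape(-1,1,2),K,d).reshape(-1,2)
    D=np.c_[p,np.ones(len(p))]@r.T
    return t+D*((z-t[2])/D[:,2])[:,None]
def proj(n,P):
    K,d,t,r=cal(n)
    q=(np.atleast_2d(P)-t)@r
    return cv2.projectPoints(q,np.zeros(3),np.zeros(3),K,d)[0].reshape(-1,2)
E
python3 - <<'E'
from h import *
for n in ("scene","top"):
    im,dep=manip.grab_frame(n); cv2.imwrite(f"pics/{n}0.png",im); np.save(f"{n}0.npy",dep); cv2.imwrite(f"pics/{n}0b.png",cv2.resize(im,(800,600)))
    print(n,manip.get_calibration(n))
    for k in ("adapter","warmer","timer","phone","spudger"):
        for b in manip.silhouettes(k,n)[:3]:
            m=b["mask"]; P=cloud(n,dep)[m&(dep>0)]
            print(k,b["bbox"],round(b["confidence"],2),np.percentile(P,[3,50,97],axis=0).round(3).tolist())
print(manip.read_state())
E
```

```text
pics
scene {'camera_matrix': array([[407.55342711,   0.        , 257.4129128 ],
       [  0.        , 407.55342711, 196.57004383],
       [  0.        ,   0.        ,   1.        ]]), 'dist_coeffs': array([-0.10531626,  0.        ,  0.        ,  0.        ,  0.        ]), 'xyz': array([1.37441682, 0.38759697, 0.77084954]), 'rotation': array([-1.30386518, -2.02403279,  1.04941357])}
adapter [338.2, 185.3, 39.6, 66.2] 0.82 [[0.445, 0.242, 0.009], [0.471, 0.282, 0.1], [0.48, 0.318, 0.163]]
adapter [240.5, 153.7, 29.2, 61.5] 0.73 [[0.478, -0.049, 0.059], [0.508, -0.005, 0.145], [0.515, 0.027, 0.212]]
adapter [211.2, 124.9, 26.6, 44.9] 0.72 [[0.131, -0.307, 0.001], [0.272, -0.236, 0.09], [0.279, -0.202, 0.163]]
warmer [141.1, 177.4, 182.8, 120.3] 0.91 [[0.431, -0.241, 0.016], [0.634, -0.025, 0.052], [0.745, 0.173, 0.078]]
timer [194.8, 182.9, 16.1, 17.9] 0.68 [[0.477, -0.206, 0.053], [0.511, -0.177, 0.066], [0.532, -0.156, 0.089]]
phone [244.3, 223.1, 50.9, 40.9] 0.55 [[0.557, 0.062, 0.065], [0.634, 0.101, 0.07], [0.697, 0.137, 0.073]]
spudger [277.2, 205.5, 38.1, 14.1] 0.52 [[0.441, 0.05
[... 1285 characters left out ...]
.109, 0.055], [0.461, 0.152, 0.06]]
{'clock': 0.6, 'qpos': array([-1.28103468e+00,  5.27075622e-02,  1.61286699e+00, -2.53059191e-06,
        1.47599927e+00, -1.18994011e-01]), 'qvel': array([-0.00055757, -0.00031708, -0.00102298,  0.00113351,  0.00086539,
       -0.0007225 ]), 'tau': array([-6.51851769e-04, -3.93406105e+01, -3.70230782e+01, -8.68617553e-05,
        7.31976270e-04,  1.25108815e-05]), 'ee_pos': array([ 0.24841924, -0.57350432,  0.23131862]), 'tcp_rot': array([ 3.07618943e+00,  6.37607809e-01, -1.41972334e-06]), 'force': array([-0.05886903, -0.88483642,  0.03224078]), 'ft_torque': array([ 0.03057572, -0.02285567,  0.00847192]), 'grip_force': 0.0, 'opening': 0.9999166709334959}
```

View pics/top0b.png

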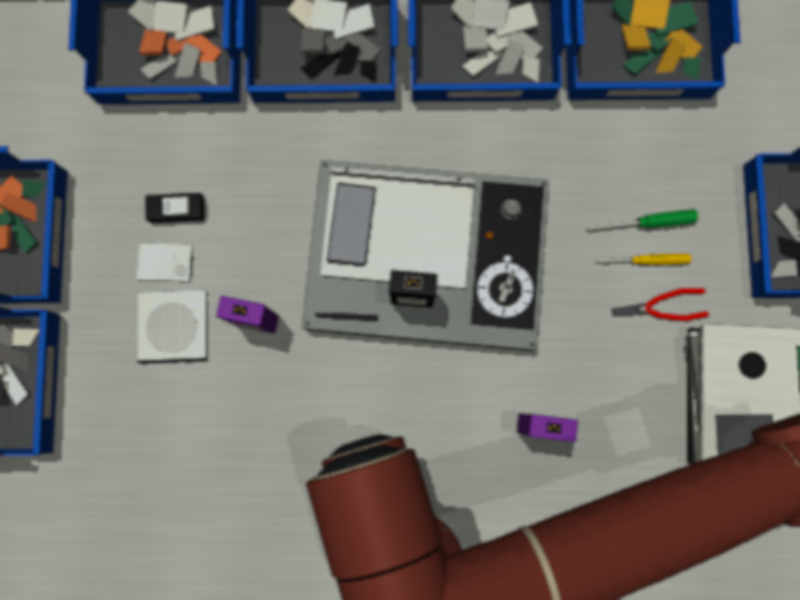

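View pics/scene0b.png

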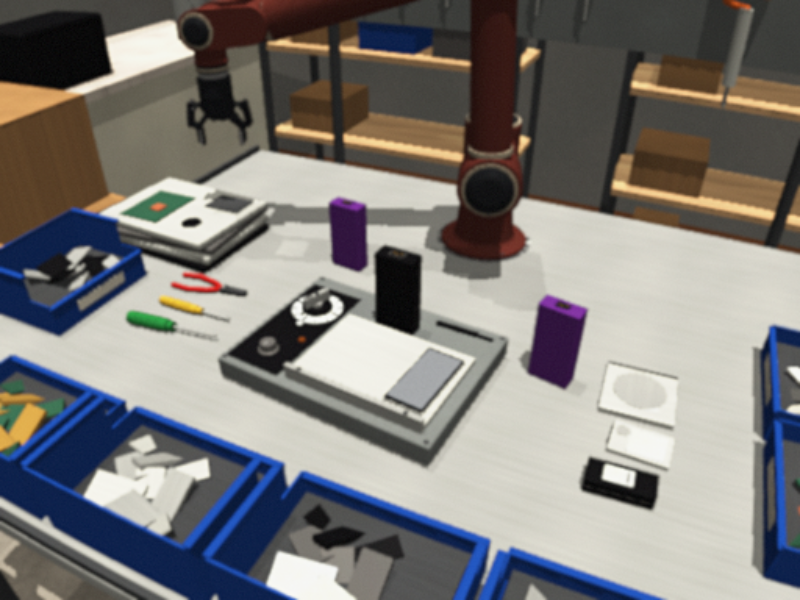

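```bash
python3 - <<'E'
from h import *
im=cv2.imread("pics/top0.png"); a=cv2.resize(im[165:235,235:345],(770,490),interpolation=cv2.INTER_CUBIC); cv2.imwrite("pics/crop1.png",a)
d=np.load("top0.npy"); P=cloud("top",d)
X=P[...,0];Y=P[...,1];Z=P[...,2]
def rect(m):
    r=cv2.minAreaRect(P[m][:,:2].astype(np.float32)*1000); print(m.sum(),np.round(r[0],1),np.round(r[1],1),round(r[2],2),"z",np.median(Z[m]).round(4))
rect((Z>.2)&(X>.45)&(X<.55)&(abs(Y)<.1))   # adapter top
rect((Z>.15)&(X>.4)&(Y>.2)&(Y<.34)) 
m=(Z>.066)&(Z<.09)&(X>.46)&(X<.54)&(Y<-.14)&(Y>-.22); rect((Z>.08)&m)
rect((Z>.07)&(Z<.09)&(X>.66)&(Y>-.1)&(Y<.2)) #stop
rect((Z>.062)&(Z<.076)&(X>.53)&(X<.72)&(Y>.04)&(Y<.17)) #phone
m=(Z>.04)&(X>.4)&(X<.75)&(Y>-.26)&(Y<.2)&(Z<.1)
nn,l,st,_=cv2.connectedComponentsWithStats(m.astype(np.uint8)); k=1+np.argmax(st[1:,4]); rect(l==k)
E
```

```text
467 [491. -14.] [77.8 38.8] 85.1 z 0.21
432 [454.1 277.6] [79.2 38.4] 78.59 z 0.1598
68 [ 501.8 -182.9] [10.  56.6] 66.42 z 0.0864
619 [839.   14.5] [333.9 328.5] 15.82 z 0.0746
1614 [625.1  95.4] [108.  188.8] 89.08 z 0.0687
15500 [572.1 -41.4] [430.9 321.3] 84.54 z 0.0545
```

View pics/crop1.png

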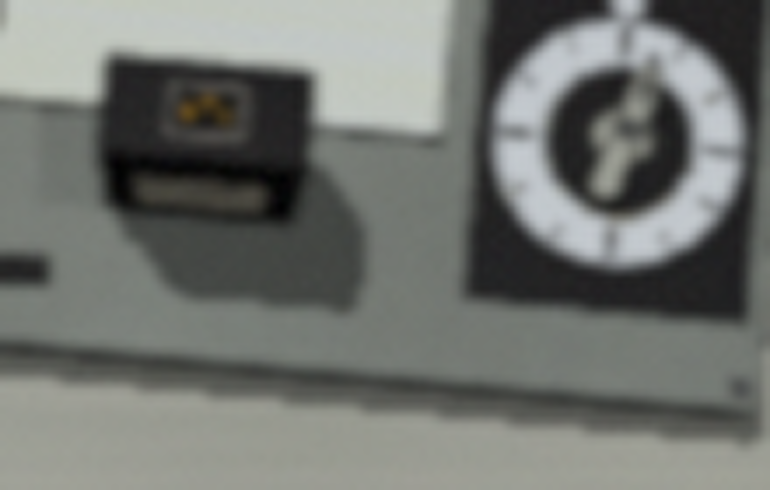

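The only black block standing on end is at about (262,186) px in the top view (full-size 400-437, 270-305). It stands on the deck against the plate's front edge, 78 x 39 mm, top at z 0.21. The two purple blocks (top view about (157,201) and (350,273) px) are on the bench, so they are the look-alikes. The crop confirms the black one, with its inlet and label. The key's axis is at about (0.502, -0.183), with the pointer about 18° clockwise of zero (~3 min). The warmer's yaw is about -5.5°.

carry_out --deltas '[{"tx": 0.033,"ty": -0.037},{"tx": 0.033,"ty": -0.037},{"tx": 0.033,"ty": -0.037},{"tx": 0.033,"ty": -0.037},{"tx": 0.033,"ty": -0.037},{"tx": 0.033,"ty": -0.037},{"tx": 0.033,"ty": -0.037},{"tx": 0.033,"ty": -0.037}]' --grip 1

```text
validation failed for argument at $.de...
```

```bash
cat >> h.py <<'E'
W=np.array([.572,-.0414]); YAW=-.0953
Rw=np.array([[np.cos(YAW),-np.sin(YAW)],[np.sin(YAW),np.cos(YAW)]])
def w2(p): return W+Rw@np.array(p[:2])
def toW(p): return (np.array(p)[...,:2]-W)@Rw
def go(xyz,psi):
    s=manip.read_state(); T=R.from_rotvec(s["tcp_rot"]); d=T.inv().apply(np.array(xyz)-s["ee_pos"])
    G=R.from_matrix(np.c_[[np.cos(psi),np.sin(psi),0],[np.sin(psi),-np.cos(psi),0],[0,0,-1]])
    print("t",s["clock"],"pos",s["ee_pos"].round(4),"W",toW(s["ee_pos"]).round(4),"q6",s["qpos"][5].round(3),"d",d.round(4),"rot",(T.inv()*G).as_rotvec().round(4),"f",s["force"].round(1),"tq",s["ft_torque"].round(2))
E
python3 -c "
from h import *
go([*w2([-.14,.0196]),.19],3.046)"
```

```text
t 0.6 pos [ 0.2484 -0.5735  0.2313] W [-0.2715 -0.5605] q6 -0.119 d [ 0.3953 -0.4444  0.0413] rot [ 0.      0.     -2.6372] f [-0.1 -0.9  0. ] tq [ 0.03 -0.02  0.01]
```

carry_out --deltas '[{"tx": 0.033,"ty": -0.037,"tz": 0,"rx": 0,"ry": 0,"rz": 0},{"tx": 0.033,"ty": -0.037,"tz": 0,"rx": 0,"ry": 0,"rz": 0},{"tx": 0.033,"ty": -0.037,"tz": 0,"rx": 0,"ry": 0,"rz": 0},{"tx": 0.033,"ty": -0.037,"tz": 0,"rx": 0,"ry": 0,"rz": 0},{"tx": 0.033,"ty": -0.037,"tz": 0,"rx": 0,"ry": 0,"rz": 0},{"tx": 0.033,"ty": -0.037,"tz": 0,"rx": 0,"ry": 0,"rz": 0},{"tx": 0.033,"ty": -0.037,"tz": 0,"rx": 0,"ry": 0,"rz": 0},{"tx": 0.033,"ty": -0.037,"tz": 0,"rx": 0,"ry": 0,"rz": 0}]' --grip 1

```text
clock: 1.4
ee_pos: [0.3732, -0.1951, 0.2316]
tcp_rot: [3.076, 0.636, 0.002]
force: [1.6, 0.2, 1.4]
opening: -0.002
grip_force: 0.0
```

carry_out --deltas '[{"tx": 0.033,"ty": -0.037,"tz": 0,"rx": 0,"ry": 0,"rz": 0},{"tx": 0.033,"ty": -0.037,"tz": 0,"rx": 0,"ry": 0,"rz": 0},{"tx": 0.033,"ty": -0.037,"tz": 0,"rx": 0,"ry": 0,"rz": 0},{"tx": 0.032,"ty": -0.037,"tz": 0,"rx": 0,"ry": 0,"rz": 0},{"tx": 0,"ty": 0,"tz": 0,"rx": 0,"ry": 0,"rz": -0.146},{"tx": 0,"ty": 0,"tz": 0,"rx": 0,"ry": 0,"rz": -0.146},{"tx": 0,"ty": 0,"tz": 0,"rx": 0,"ry": 0,"rz": -0.146},{"tx": 0,"ty": 0,"tz": 0,"rx": 0,"ry": 0,"rz": -0.146}]'

```text
clock: 2.2
ee_pos: [0.4344, -0.0087, 0.2314]
tcp_rot: [2.757, 1.506, 0.0]
force: [0.4, 0.8, 0.1]
opening: 0.005
grip_force: 0.0
```

carry_out --deltas '[{"tx": 0,"ty": 0,"tz": 0,"rx": 0,"ry": 0,"rz": -0.146},{"tx": 0,"ty": 0,"tz": 0,"rx": 0,"ry": 0,"rz": -0.146},{"tx": 0,"ty": 0,"tz": 0,"rx": 0,"ry": 0,"rz": -0.146},{"tx": 0,"ty": 0,"tz": 0,"rx": 0,"ry": 0,"rz": -0.146},{"tx": 0,"ty": 0,"tz": 0,"rx": 0,"ry": 0,"rz": -0.146},{"tx": 0,"ty": 0,"tz": 0,"rx": 0,"ry": 0,"rz": -0.146},{"tx": 0,"ty": 0,"tz": 0,"rx": 0,"ry": 0,"rz": -0.146},{"tx": 0,"ty": 0,"tz": 0,"rx": 0,"ry": 0,"rz": -0.146}]'

```text
clock: 3.0
ee_pos: [0.4344, -0.0091, 0.2315]
tcp_rot: [1.471, 2.775, 0.0]
force: [0.2, 0.1, 0.3]
opening: 0.001
grip_force: 0.0
```

carry_out --deltas '[{"tx": 0,"ty": 0,"tz": 0,"rx": 0,"ry": 0,"rz": -0.146},{"tx": 0,"ty": 0,"tz": 0,"rx": 0,"ry": 0,"rz": -0.146},{"tx": 0,"ty": 0,"tz": 0,"rx": 0,"ry": 0,"rz": -0.146},{"tx": 0,"ty": 0,"tz": 0,"rx": 0,"ry": 0,"rz": -0.146},{"tx": 0,"ty": 0,"tz": 0,"rx": 0,"ry": 0,"rz": -0.146},{"tx": 0,"ty": 0,"tz": 0,"rx": 0,"ry": 0,"rz": -0.146},{"tx": 0,"ty": 0,"tz": 0.02,"rx": 0,"ry": 0,"rz": 0},{"tx": 0,"ty": 0,"tz": 0.02,"rx": 0,"ry": 0,"rz": 0}]'

```text
clock: 3.8
ee_pos: [0.435, -0.0092, 0.1919]
tcp_rot: [0.164, 3.135, -0.001]
force: [-0.4, -0.3, 0.9]
opening: 0.001
grip_force: 0.0
```

```bash
python3 -c "
from h import *
go([*w2([-.12,.0196]),.19],3.046)"
```

```text
t 3.8 pos [ 0.435  -0.0092  0.1919] W [-0.1394  0.019 ] q6 -1.659 d [-0.0194  0.0007  0.0019] rot [-0.0003  0.0026 -0.0091] f [-0.4 -0.3  0.9] tq [-0.02 -0.04 -0.01]
```

carry_out --deltas '[{"tx": -0.008,"ty": 0,"tz": 0,"rx": 0,"ry": 0,"rz": 0},{"tx": -0.008,"ty": 0,"tz": 0,"rx": 0,"ry": 0,"rz": 0},{"tx": -0.006,"ty": 0,"tz": 0,"rx": 0,"ry": 0,"rz": 0},{"tx": -0.006,"ty": 0,"tz": 0,"rx": 0,"ry": 0,"rz": 0},{"tx": -0.006,"ty": 0,"tz": 0,"rx": 0,"ry": 0,"rz": 0},{"tx": -0.006,"ty": 0,"tz": 0,"rx": 0,"ry": 0,"rz": 0},{"tx": -0.006,"ty": 0,"tz": 0,"rx": 0,"ry": 0,"rz": 0},{"tx": -0.006,"ty": 0,"tz": 0,"rx": 0,"ry": 0,"rz": 0}]'

```text
clock: 4.6
ee_pos: [0.4867, -0.0145, 0.1913]
tcp_rot: [0.164, 3.137, 0.0]
force: [-0.6, 0.1, 0.8]
opening: -0.003
grip_force: 0.1
```

carry_out --deltas '[{"tx": -0.006,"ty": 0,"tz": 0,"rx": 0,"ry": 0,"rz": 0},{"tx": -0.006,"ty": 0,"tz": 0,"rx": 0,"ry": 0,"rz": 0},{"tx": -0.006,"ty": 0,"tz": 0,"rx": 0,"ry": 0,"rz": 0},{"tx": 0,"ty": 0,"tz": 0,"rx": 0,"ry": 0,"rz": 0},{"tx": 0,"ty": 0,"tz": 0,"rx": 0,"ry": 0,"rz": 0},{"tx": 0,"ty": 0,"tz": 0,"rx": 0,"ry": 0,"rz": 0}]'

```text
clock: 5.2
ee_pos: [0.5038, -0.0163, 0.1912]
tcp_rot: [-0.165, -3.137, -0.0]
force: [-0.4, 0.1, -0.2]
opening: -0.003
grip_force: 0.0
```

```bash
python3 - <<'E'
from h import *
go([0.4,0,.19],3.046)
im,d=manip.grab_frame("scene"); cv2.imwrite("pics/s1.png",cv2.resize(im[100:320,130:400],(800,600)))
for b in manip.silhouettes("adapter","scene")[:3]:
    P=cloud("scene",d)[b["mask"]&(d>0)]; print(b["bbox"],np.percentile(P,[3,50,97],axis=0).round(3).tolist())
E
```

```text
t 5.2 pos [ 0.5038 -0.0163  0.1912] W [-0.0702  0.0185] q6 -1.646 d [0.105  0.0054 0.0012] rot [ 0.     -0.0003 -0.0092] f [-0.4  0.1 -0.2] tq [ 0.04  0.04 -0.02]
[337.2, 183.8, 40.4, 67.3] [[0.44, 0.242, 0.004], [0.471, 0.282, 0.098], [0.48, 0.319, 0.162]]
[209.0, 124.4, 25.0, 46.8] [[0.247, -0.28, 0.01], [0.272, -0.235, 0.091], [0.28, -0.203, 0.162]]
[211.0, 193.5, 51.7, 49.4] [[0.508, -0.06, 0.066], [0.599, -0.012, 0.098], [0.657, 0.023, 0.101]]
```

View pics/s1.png

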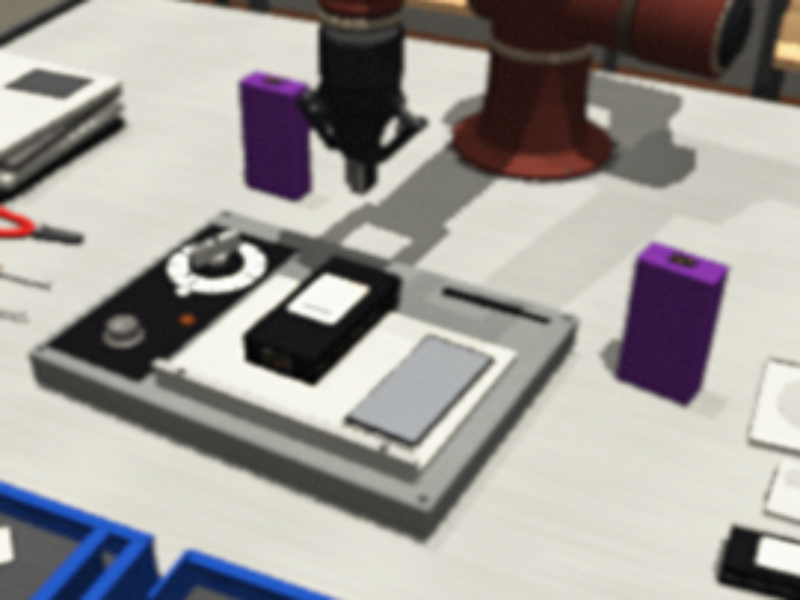

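It lies flat, label up, with the stop still ahead of it. Next: back off and measure its pose.

carry_out --deltas '[{"tx": 0.03,"ty": 0,"tz": 0,"rx": 0,"ry": 0,"rz": 0},{"tx": 0.035,"ty": 0,"tz": 0,"rx": 0,"ry": 0,"rz": 0},{"tx": 0,"ty": 0,"tz": 0,"rx": 0,"ry": 0,"rz": 0}]' --grip 0.0

```text
clock: 5.6
ee_pos: [0.4365, -0.009, 0.1903]
tcp_rot: [-0.164, -3.136, -0.0]
force: [0.2, -0.2, -0.1]
opening: 0.492
grip_force: 0.0
```

```bash
cat >> h.py <<'E'
def adapter(n="top"):
    im,d=manip.grab_frame(n); P=cloud(n,d); X,Y,Z=P[...,0],P[...,1],P[...,2]
    w=toW(P); m=(Z>.088)&(Z<.108)&(abs(w[...,1]-.02)<.1)&(w[...,0]>-.11)&(w[...,0]<.16)
    r=cv2.minAreaRect(w[m].astype(np.float32)*1000); print(m.sum(),"adapterW",np.round(r[0],1),np.round(r[1],1),round(r[2],2),"z",np.median(Z[m]).round(4))
    return im,d,w,Z
E
python3 - <<'E'
from h import *
im,d,w,Z=adapter()
m=(Z>.0615)&(Z<.078)&(w[...,1]>.085)&(w[...,1]<.2)&(w[...,0]<.12)&(w[...,0]>-.06)
q=(Z>.07)&(Z<.09)&(w[...,0]>.11)&(w[...,0]<.17)&(w[...,1]>-.08)&(w[...,1]<.2); print("stop",q.sum(),np.percentile(w[q],[3,50,97],axis=0).round(4).tolist())
a=(Z>.056)&(Z<.066)&(w[...,1]>.07)&(w[...,1]<.1);print("plate x",np.percentile(w[a][:,0],[1,99]).round(4))
k=(Z>.08)&(Z<.1)&(np.hypot(w[...,0]+.055,w[...,1]+.148)<.04)
r=cv2.minAreaRect(w[k].astype(np.float32)*1000);print("key",k.sum(),r)
cv2.imwrite("pics/t1.png",cv2.resize(im[95:245,180:380],(800,600),interpolation=cv2.INTER_CUBIC))
for z,nm,pts in ((.06,"plate corner",[(-.06,-.075),(-.06,.19),(.13,-.075)]),(.078,"stop",[(.13,-.075),(.13,.19)]),(.05,"deck",[(-.16,-.215),(-.16,.215),(.16,.215),(.16,-.215)])):
    print(nm,((proj("top",[[*w2(p),z] for p in pts])-[180,95])*4).round(0).tolist())
go([*w2([-.12,.0196]),.066],3.046)
E
```

```text
1061 adapterW [25.5 19.3] [ 77.8 112.1] 89.81 z 0.0985
stop 389 [[0.1286, -0.0672], [0.1337, 0.0593], [0.1401, 0.1811]]
plate x [-0.016  0.304]
key 76 ((-56.71356964111328, -147.13717651367188), (9.996491432189941, 57.01042175292969), 72.04690551757812)
plate corner [[468.0, 355.0], [97.0, 322.0], [489.0, 96.0]]
stop [[491.0, 88.0], [121.0, 57.0]]
deck [[653.0, 514.0], [49.0, 460.0], [95.0, 26.0], [683.0, 76.0]]
t 5.65 pos [ 0.4383 -0.0093  0.1911] W [-0.1362  0.0192] q6 -1.657 d [-0.0161  0.0006  0.1251] rot [-0.      0.0008 -0.0092] f [ 0.6 -0.6 -0.2] tq [-0.   -0.03 -0.02]
```

View pics/t1.png

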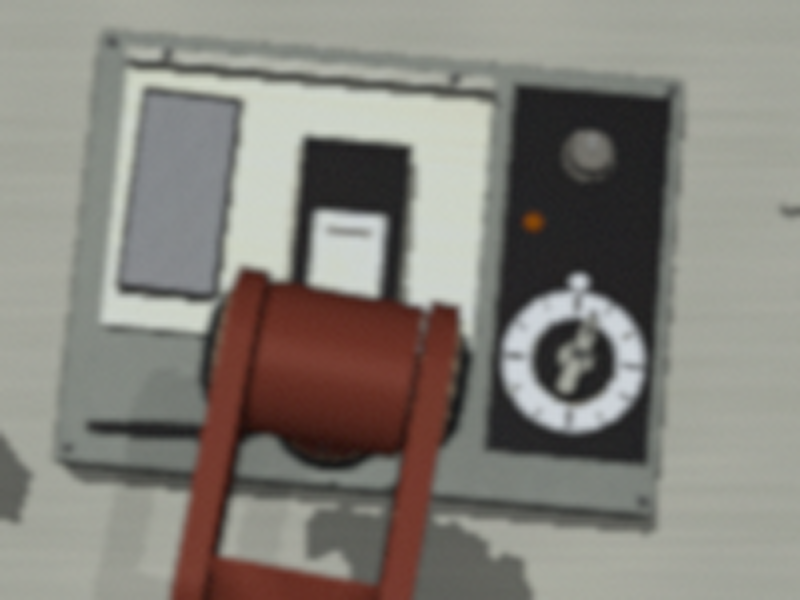

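carry_out --deltas '[{"tx": 0,"ty": 0,"tz": 0.03,"rx": 0,"ry": 0,"rz": -0.009},{"tx": 0,"ty": 0,"tz": 0.03,"rx": 0,"ry": 0,"rz": 0},{"tx": 0,"ty": 0,"tz": 0.03,"rx": 0,"ry": 0,"rz": 0},{"tx": 0,"ty": 0,"tz": 0.025,"rx": 0,"ry": 0,"rz": 0},{"tx": 0,"ty": 0,"tz": 0.01,"rx": 0,"ry": 0,"rz": 0},{"tx": 0,"ty": 0,"tz": 0,"rx": 0,"ry": 0,"rz": 0}]'

```text
clock: 6.25
ee_pos: [0.4388, -0.0095, 0.065]
tcp_rot: [-0.15, -3.135, -0.001]
force: [-0.6, 0.7, -0.1]
opening: 0.5
grip_force: 0.0
```

```bash
python3 - <<'E'
from h import *
go([*w2([-.041,.0193]),.066],3.046)
E
```

```text
t 6.25 pos [ 0.4388 -0.0095  0.065 ] W [-0.1356  0.0191] q6 -1.666 d [-0.0946  0.0002 -0.0013] rot [ 0.0003 -0.003  -0.0003] f [-0.6  0.7 -0.1] tq [-0.03  0.03  0.  ]
```

carry_out --deltas '[{"tx": -0.015,"ty": 0,"tz": 0,"rx": 0,"ry": 0,"rz": 0},{"tx": -0.015,"ty": 0,"tz": 0,"rx": 0,"ry": 0,"rz": 0},{"tx": -0.006,"ty": 0,"tz": 0,"rx": 0,"ry": 0,"rz": 0},{"tx": -0.006,"ty": 0,"tz": 0,"rx": 0,"ry": 0,"rz": 0},{"tx": -0.007,"ty": 0,"tz": 0,"rx": 0,"ry": 0,"rz": 0},{"tx": -0.008,"ty": 0,"tz": 0,"rx": 0,"ry": 0,"rz": 0},{"tx": -0.008,"ty": 0,"tz": 0,"rx": 0,"ry": 0,"rz": 0},{"tx": -0.008,"ty": 0,"tz": 0,"rx": 0,"ry": 0,"rz": 0}]'

```text
clock: 7.05
ee_pos: [0.5108, -0.0163, 0.0665]
tcp_rot: [-0.15, -3.134, -0.0]
force: [-7.8, 0.2, 5.9]
opening: 0.499
grip_force: 3.7
```

carry_out --deltas '[{"tx": -0.006,"ty": 0,"tz": 0,"rx": 0,"ry": 0,"rz": 0},{"tx": -0.004,"ty": 0,"tz": 0,"rx": 0,"ry": 0,"rz": 0},{"tx": 0,"ty": 0,"tz": 0,"rx": 0,"ry": 0,"rz": 0}]'

```text
clock: 7.35
ee_pos: [0.5217, -0.0174, 0.0665]
tcp_rot: [-0.15, -3.137, -0.0]
force: [-3.3, 0.4, 2.6]
opening: 0.501
grip_force: 1.6
```

```bash
python3 - <<'E'
from h import *
go([*w2([-.041,.0193]),.066],3.046)
adapter(); adapter("scene")
E
```

```text
t 7.35 pos [ 0.5217 -0.0174  0.0665] W [-0.0523  0.0191] q6 -1.651 d [-0.0113  0.0002  0.0005] rot [ 0.0001 -0.0015  0.    ] f [-3.3  0.4  2.6] tq [0.06 0.5  0.01]
665 adapterW [27.8 20. ] [ 77.7 182.5] 89.78 z 0.0985
1274 adapterW [28.5 23. ] [ 80.1 184.1] 89.32 z 0.0986
```

carry_out --deltas '[{"tx": -0.002,"ty": 0,"tz": 0,"rx": 0,"ry": 0,"rz": 0},{"tx": -0.002,"ty": 0,"tz": 0,"rx": 0,"ry": 0,"rz": 0},{"tx": -0.002,"ty": 0,"tz": 0,"rx": 0,"ry": 0,"rz": 0},{"tx": -0.001,"ty": 0,"tz": 0,"rx": 0,"ry": 0,"rz": 0},{"tx": -0.001,"ty": 0,"tz": 0,"rx": 0,"ry": 0,"rz": 0}]'

```text
clock: 7.95
ee_pos: [0.5288, -0.0181, 0.0664]
tcp_rot: [-0.15, -3.135, -0.0]
force: [-7.0, 0.5, 5.9]
opening: 0.502
grip_force: 3.5
```

carry_out --deltas '[{"tx": -0.001,"ty": 0,"tz": 0,"rx": 0,"ry": 0,"rz": 0},{"tx": -0.001,"ty": 0,"tz": 0,"rx": 0,"ry": 0,"rz": 0}]'

```text
clock: 8.15
ee_pos: [0.5308, -0.0183, 0.0664]
tcp_rot: [-0.15, -3.135, -0.0]
force: [-7.0, 1.0, 5.0]
opening: 0.501
grip_force: 3.5
```

carry_out --deltas '[{"tx": -0.001,"ty": 0,"tz": 0,"rx": 0,"ry": 0,"rz": 0},{"tx": -0.001,"ty": 0,"tz": 0,"rx": 0,"ry": 0,"rz": 0}]'

```text
clock: 8.35
ee_pos: [0.5327, -0.0185, 0.0664]
tcp_rot: [-0.15, -3.135, -0.0]
force: [-6.6, -0.4, 5.0]
opening: 0.498
grip_force: 3.5
```

carry_out --deltas '[{"tx": -0.001,"ty": 0,"tz": 0,"rx": 0,"ry": 0,"rz": 0}]'

```text
clock: 8.45
ee_pos: [0.533, -0.0185, 0.0664]
tcp_rot: [-0.15, -3.133, -0.0]
force: [-12.0, 0.3, 9.6]
opening: 0.499
grip_force: 6.5
```

```bash
python3 - <<'E'
from h import *
go([*w2([-.041,.0193]),.066],3.046)
adapter(); adapter("scene")
E
```

```text
t 8.45 pos [ 0.533  -0.0185  0.0664] W [-0.041   0.0191] q6 -1.649 d [-0.      0.0002  0.0004] rot [-0.     -0.0055  0.    ] f [-12.    0.3   9.6] tq [ 0.17  1.78 -0.01]
622 adapterW [39.3 19.2] [182.1  78. ] 0.36 z 0.0984
1302 adapterW [39.3 22. ] [ 79.7 186.4] 89.95 z 0.0985
```

carry_out --deltas '[{"tx": -0.001,"ty": 0,"tz": 0,"rx": 0,"ry": 0,"rz": 0},{"tx": 0,"ty": 0,"tz": 0,"rx": 0,"ry": 0,"rz": 0}]'

```text
clock: 8.75
ee_pos: [0.5329, -0.0185, 0.0664]
tcp_rot: [-0.15, -3.13, -0.0]
force: [-15.4, 1.6, 10.7]
opening: 0.495
grip_force: 7.5
```

carry_out --deltas '[{"tx": 0.01,"ty": 0,"tz": 0,"rx": 0,"ry": 0,"rz": 0},{"tx": 0.025,"ty": 0,"tz": 0,"rx": 0,"ry": 0,"rz": 0},{"tx": 0.035,"ty": 0,"tz": -0.01,"rx": 0,"ry": 0,"rz": 0},{"tx": 0,"ty": 0,"tz": -0.04,"rx": 0,"ry": 0,"rz": 0},{"tx": 0,"ty": 0,"tz": -0.04,"rx": 0,"ry": 0,"rz": 0},{"tx": 0,"ty": 0,"tz": 0,"rx": 0,"ry": 0,"rz": 0}]' --grip -1

```text
clock: 9.35
ee_pos: [0.4701, -0.0128, 0.163]
tcp_rot: [0.15, 3.124, -0.003]
force: [0.3, 0.1, -0.5]
opening: 0.997
grip_force: 0.0
```

```bash
python3 - <<'E'
from h import *
adapter(); im,d,w,Z=adapter("scene")
P=cloud("scene",d)
for n in ("top","scene"):
    im,d=manip.grab_frame(n);P=cloud(n,d);w=toW(P)
    k=(P[...,2]>.0835)&(P[...,2]<.095)&(np.hypot(w[...,0]+.055,w[...,1]+.148)<.04)
    r=cv2.minAreaRect(P[k][:,:2].astype(np.float32)*1000);print("key",n,k.sum(),r)
go([.502,-.1828,.15],np.pi-.412)
E
```

```text
1201 adapterW [67.8 13. ] [ 92.8 130.8] 88.68 z 0.0985
1239 adapterW [50.9 22.3] [162.4  79.4] 0.24 z 0.0985
key top 65 ((503.23681640625, -183.40447998046875), (9.745346069335938, 54.44486999511719), 67.23011016845703)
key scene 48 ((503.3349304199219, -180.7220916748047), (12.424939155578613, 56.71395492553711), 67.62643432617188)
t 9.55 pos [ 0.4657 -0.012   0.1552] W [-0.1086  0.0191] q6 -1.661 d [-0.0525 -0.1665  0.0052] rot [-0.     -0.001   0.3162] f [-0.8  0.6 -0.5] tq [ 0.03  0.   -0.03]
```

carry_out --deltas '[{"tx": -0.0133,"ty": -0.0416,"tz": 0,"rx": 0,"ry": 0,"rz": 0},{"tx": -0.0133,"ty": -0.0416,"tz": 0,"rx": 0,"ry": 0,"rz": 0},{"tx": -0.0133,"ty": -0.0416,"tz": 0,"rx": 0,"ry": 0,"rz": 0},{"tx": -0.0133,"ty": -0.0416,"tz": 0,"rx": 0,"ry": 0,"rz": 0},{"tx": 0,"ty": 0,"tz": 0,"rx": 0,"ry": 0,"rz": 0.103},{"tx": 0,"ty": 0,"tz": 0.01,"rx": 0,"ry": 0,"rz": 0.103},{"tx": 0,"ty": 0,"tz": 0.01,"rx": 0,"ry": 0,"rz": 0.103},{"tx": 0,"ty": 0,"tz": 0,"rx": 0,"ry": 0,"rz": 0}]'

```text
clock: 10.35
ee_pos: [0.5013, -0.182, 0.1325]
tcp_rot: [-0.631, -3.071, -0.003]
force: [1.1, 1.2, -0.3]
opening: 1.001
grip_force: 0.0
```

```bash
python3 - <<'E'
from h import *
go([.5027,-.1829,.063],np.pi-.405)
E
```

```text
t 10.35 pos [ 0.5013 -0.182   0.1325] W [-0.057  -0.1467] q6 -1.654 d [-0.0021 -0.0003  0.0695] rot [ 0.0006 -0.0065 -0.    ] f [ 1.1  1.2 -0.3] tq [-0.    0.02 -0.03]
```

carry_out --deltas '[{"tx": -0.002,"ty": 0,"tz": 0.03,"rx": 0,"ry": 0.004,"rz": 0},{"tx": 0,"ty": 0,"tz": 0.025,"rx": 0,"ry": 0,"rz": 0},{"tx": 0,"ty": 0,"tz": 0.014,"rx": 0,"ry": 0,"rz": 0},{"tx": 0,"ty": 0,"tz": 0,"rx": 0,"ry": 0,"rz": 0}]'

```text
clock: 10.75
ee_pos: [0.503, -0.1825, 0.0643]
tcp_rot: [-0.628, -3.068, -0.004]
force: [0.1, 1.1, -0.0]
opening: 0.998
grip_force: 0.0
```

carry_out --deltas '[{"tx": 0,"ty": 0,"tz": 0,"rx": 0,"ry": 0,"rz": 0},{"tx": 0,"ty": 0,"tz": 0,"rx": 0,"ry": 0,"rz": 0},{"tx": 0,"ty": 0,"tz": 0,"rx": 0,"ry": 0,"rz": 0},{"tx": 0,"ty": 0,"tz": 0,"rx": 0,"ry": 0,"rz": 0},{"tx": 0,"ty": 0,"tz": 0,"rx": 0,"ry": 0,"rz": 0},{"tx": 0,"ty": 0,"tz": 0,"rx": 0,"ry": 0,"rz": 0}]' --grip 1 --grip_force 50

```text
clock: 11.35
ee_pos: [0.5052, -0.184, 0.0681]
tcp_rot: [-0.631, -3.074, -0.0]
force: [-0.8, -0.7, 4.3]
opening: 0.101
grip_force: 50.3
```

```bash
python3 - <<'E'
from h import *
go([.5027,-.1829,.063],np.pi-.405)
E
```

```text
t 11.35 pos [ 0.5052 -0.184   0.0681] W [-0.0529 -0.1483] q6 -1.653 d [0.0027 0.     0.0051] rot [-0.0006 -0.0032  0.0002] f [-0.8 -0.7  4.3] tq [-0.08  0.25 -0.09]
```

carry_out --deltas '[{"tx": 0,"ty": 0,"tz": 0,"rx": 0,"ry": 0,"rz": 0.1},{"tx": 0,"ty": 0,"tz": 0,"rx": 0,"ry": 0,"rz": 0.1},{"tx": 0,"ty": 0,"tz": 0,"rx": 0,"ry": 0,"rz": 0.1},{"tx": 0,"ty": 0,"tz": 0,"rx": 0,"ry": 0,"rz": 0.1},{"tx": 0,"ty": 0,"tz": 0,"rx": 0,"ry": 0,"rz": 0.1},{"tx": 0,"ty": 0,"tz": 0,"rx": 0,"ry": 0,"rz": 0.1},{"tx": 0,"ty": 0,"tz": 0,"rx": 0,"ry": 0,"rz": 0}]'

```text
clock: 12.05
ee_pos: [0.5042, -0.1852, 0.068]
tcp_rot: [-1.512, -2.749, 0.007]
force: [-6.1, -4.8, 4.8]
opening: 0.103
grip_force: 50.5
```

```bash
python3 - <<'E'
from h import *
go([.5030,-.1829,.065],np.pi-.405-.6)
E
```

```text
t 12.05 pos [ 0.5042 -0.1852  0.068 ] W [-0.0538 -0.1495] q6 -1.051 d [0.0026 0.0002 0.003 ] rot [-0.0058 -0.0018 -0.0011] f [-6.1 -4.8  4.8] tq [-0.7   0.85 -0.08]
```

carry_out --deltas '[{"tx": 0.001,"ty": -0.001,"tz": 0,"rx": 0,"ry": 0,"rz": 0.1},{"tx": 0.001,"ty": -0.001,"tz": 0,"rx": 0,"ry": 0,"rz": 0.1},{"tx": 0,"ty": 0,"tz": 0,"rx": 0,"ry": 0,"rz": 0.1},{"tx": 0,"ty": 0,"tz": 0,"rx": 0,"ry": 0,"rz": 0.1},{"tx": 0,"ty": 0,"tz": 0,"rx": 0,"ry": 0,"rz": 0.1},{"tx": 0,"ty": 0,"tz": 0,"rx": 0,"ry": 0,"rz": 0.1},{"tx": 0,"ty": 0,"tz": 0,"rx": 0,"ry": 0,"rz": 0.1},{"tx": 0,"ty": 0,"tz": 0,"rx": 0,"ry": 0,"rz": 0}]'

```text
clock: 12.85
ee_pos: [0.5024, -0.1855, 0.0681]
tcp_rot: [2.366, 2.065, -0.008]
force: [-1.7, -8.9, 1.2]
opening: 0.108
grip_force: 50.0
```

```bash
python3 - <<'E'
from h import *
go([.5030,-.1829,.065],np.pi-.405-1.3)
im,d=manip.grab_frame("scene"); s=manip.read_state()
T=R.from_rotvec(s["tcp_rot"]); print("ftool",T.inv().apply(s["force"]).round(1))
u,v=proj("scene",[.503,-.183,.075])[0].astype(int); cv2.imwrite("pics/s2.png",cv2.resize(im[v-40:v+35,u-50:u+50],(800,600),interpolation=cv2.INTER_CUBIC))
E
```

```text
t 12.85 pos [ 0.5024 -0.1855  0.0681] W [-0.0556 -0.1501] q6 -0.353 d [0.0027 0.0003 0.0031] rot [-0.0027  0.0045 -0.0013] f [-1.7 -8.9  1.2] tq [-1.26  0.33 -0.05]
ftool [-7.6 -1.2 -0.7]
```

View pics/s2.png

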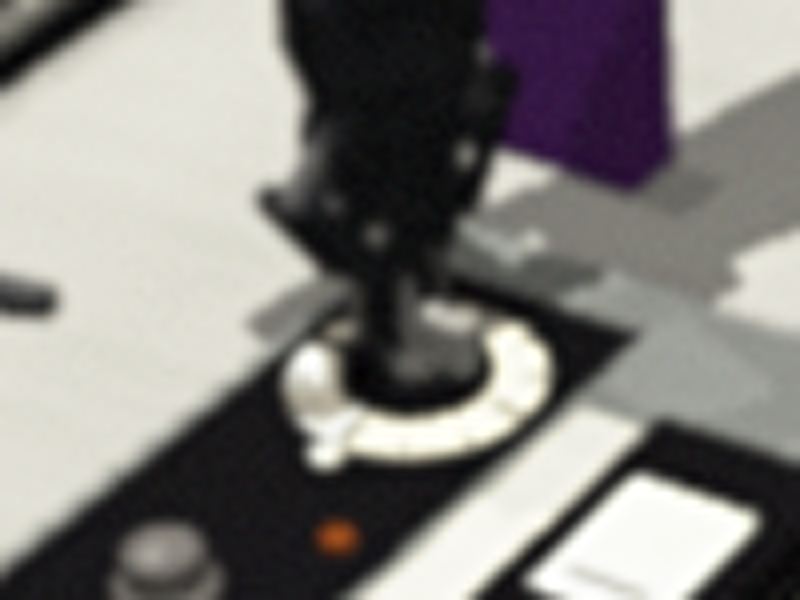

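carry_out --deltas '[{"tx": -0.001,"ty": 0,"tz": 0,"rx": 0,"ry": 0,"rz": 0.1},{"tx": -0.001,"ty": 0,"tz": 0,"rx": 0,"ry": 0,"rz": 0.1},{"tx": 0,"ty": 0,"tz": 0,"rx": 0,"ry": 0,"rz": 0.1},{"tx": 0,"ty": 0,"tz": 0,"rx": 0,"ry": 0,"rz": 0.1},{"tx": 0,"ty": 0,"tz": 0,"rx": 0,"ry": 0,"rz": 0.1},{"tx": 0,"ty": 0,"tz": 0,"rx": 0,"ry": 0,"rz": 0.1},{"tx": 0,"ty": 0,"tz": 0,"rx": 0,"ry": 0,"rz": 0.1},{"tx": 0,"ty": 0,"tz": 0,"rx": 0,"ry": 0,"rz": 0.1}]'

```text
clock: 13.7
ee_pos: [0.5006, -0.1846, 0.068]
tcp_rot: [-2.981, -0.977, 0.01]
force: [-8.2, 2.1, 9.3]
opening: 0.106
grip_force: 51.2
```

```bash
cat > k.py <<'E'
from h import *
import sys
a=float(sys.argv[1]); s=manip.read_state()
T=R.from_rotvec(s["tcp_rot"]); print("ftool",T.inv().apply(s["force"]).round(1))
go([.5030,-.1829,.065],np.pi-.405-a)
E
python3 k.py 2.1
```

```text
ftool [-5.4 -6.6 -9.2]
t 13.7 pos [ 0.5006 -0.1846  0.068 ] W [-0.0575 -0.1494] q6 0.446 d [0.003  0.0001 0.003 ] rot [-0.0065  0.0048 -0.003 ] f [-8.2  2.1  9.3] tq [0.36 1.19 0.18]
```

carry_out --deltas '[{"tx": -0.001,"ty": -0.001,"tz": -0.001,"rx": 0,"ry": 0,"rz": 0.1},{"tx": 0,"ty": 0,"tz": 0,"rx": 0,"ry": 0,"rz": 0.1},{"tx": 0,"ty": 0,"tz": 0,"rx": 0,"ry": 0,"rz": 0.1},{"tx": 0,"ty": 0,"tz": 0,"rx": 0,"ry": 0,"rz": 0.1},{"tx": 0,"ty": 0,"tz": 0,"rx": 0,"ry": 0,"rz": 0.1},{"tx": 0,"ty": 0,"tz": 0,"rx": 0,"ry": 0,"rz": 0.1},{"tx": 0,"ty": 0,"tz": 0,"rx": 0,"ry": 0,"rz": 0.1},{"tx": 0,"ty": 0,"tz": 0,"rx": 0,"ry": 0,"rz": 0.1}]'

```text
clock: 14.5
ee_pos: [0.5, -0.1826, 0.0681]
tcp_rot: [-3.125, 0.261, 0.009]
force: [-1.5, 7.3, 4.5]
opening: 0.099
grip_force: 50.4
```

```bash
python3 k.py 2.9
```

```text
ftool [-2.7 -7.  -4.4]
t 14.5 pos [ 0.5    -0.1826  0.0681] W [-0.0583 -0.1474] q6 1.245 d [ 0.0031 -0.0002  0.003 ] rot [-0.005   0.0062 -0.0033] f [-1.5  7.3  4.5] tq [1.02 0.14 0.26]
```

carry_out --deltas '[{"tx": 0,"ty": -0.001,"tz": 0,"rx": 0,"ry": 0,"rz": 0.1},{"tx": 0,"ty": 0,"tz": 0,"rx": 0,"ry": 0,"rz": 0.1},{"tx": 0,"ty": 0,"tz": 0,"rx": 0,"ry": 0,"rz": 0.1},{"tx": 0,"ty": 0,"tz": 0,"rx": 0,"ry": 0,"rz": 0.1},{"tx": 0,"ty": 0,"tz": 0,"rx": 0,"ry": 0,"rz": 0.1},{"tx": 0,"ty": 0,"tz": 0,"rx": 0,"ry": 0,"rz": 0.1},{"tx": 0,"ty": 0,"tz": 0,"rx": 0,"ry": 0,"rz": 0.1},{"tx": 0,"ty": 0,"tz": 0,"rx": 0,"ry": 0,"rz": 0.1}]'

```text
clock: 15.3
ee_pos: [0.501, -0.1809, 0.0681]
tcp_rot: [-2.777, 1.458, 0.009]
force: [1.9, 10.5, 1.3]
opening: 0.109
grip_force: 50.1
```

carry_out --deltas '[{"tx": 0,"ty": 0,"tz": 0,"rx": 0,"ry": 0,"rz": 0.1},{"tx": 0,"ty": 0,"tz": 0,"rx": 0,"ry": 0,"rz": 0.1},{"tx": 0,"ty": 0,"tz": 0,"rx": 0,"ry": 0,"rz": 0.1},{"tx": 0,"ty": 0,"tz": 0,"rx": 0,"ry": 0,"rz": 0.1},{"tx": 0,"ty": 0,"tz": 0,"rx": 0,"ry": 0,"rz": 0.1},{"tx": 0,"ty": 0,"tz": 0,"rx": 0,"ry": 0,"rz": 0.1},{"tx": 0,"ty": 0,"tz": 0,"rx": 0,"ry": 0,"rz": 0.1},{"tx": 0,"ty": 0,"tz": 0,"rx": 0,"ry": 0,"rz": 0}]'

```text
clock: 16.1
ee_pos: [0.5027, -0.1804, 0.0681]
tcp_rot: [-2.11, 2.319, 0.007]
force: [8.6, 10.1, -2.6]
opening: 0.103
grip_force: 49.5
```

```bash
python3 k.py 4.403
```

```text
ftool [-10.8  -7.6   2.7]
t 16.1 pos [ 0.5027 -0.1804  0.0681] W [-0.0557 -0.1449] q6 2.745 d [ 0.0025 -0.0005  0.0031] rot [-0.001   0.0081  0.0014] f [ 8.6 10.1 -2.6] tq [ 1.53 -1.43 -0.05]
```

carry_out --deltas '[{"tx": -0.002,"ty": -0.001,"tz": 0,"rx": 0,"ry": 0,"rz": 0},{"tx": 0,"ty": 0,"tz": 0,"rx": 0,"ry": 0,"rz": 0}]'

```text
clock: 16.3
ee_pos: [0.5029, -0.1803, 0.0681]
tcp_rot: [-2.116, 2.32, 0.006]
force: [4.7, 4.2, -2.4]
opening: 0.106
grip_force: 49.6
```

carry_out --deltas '[{"tx": 0,"ty": 0,"tz": 0,"rx": 0,"ry": 0,"rz": 0},{"tx": 0,"ty": 0,"tz": 0,"rx": 0,"ry": 0,"rz": 0},{"tx": 0,"ty": 0,"tz": 0,"rx": 0,"ry": 0,"rz": 0},{"tx": 0,"ty": 0,"tz": 0,"rx": 0,"ry": 0,"rz": 0},{"tx": 0,"ty": 0,"tz": -0.03,"rx": 0,"ry": 0,"rz": 0},{"tx": 0,"ty": 0,"tz": -0.04,"rx": 0,"ry": 0,"rz": 0},{"tx": 0,"ty": 0,"tz": -0.04,"rx": 0,"ry": 0,"rz": 0},{"tx": 0,"ty": 0,"tz": -0.03,"rx": 0,"ry": 0,"rz": 0}]' --grip -1

```text
clock: 17.1
ee_pos: [0.5029, -0.1825, 0.2114]
tcp_rot: [2.116, -2.321, -0.001]
force: [-0.1, -0.8, 0.9]
opening: 1.0
grip_force: 0.0
```

```bash
python3 - <<'E'
from h import *
go([.5,-.4,.23],1.476-np.pi+.0)
E
```

```text
t 17.1 pos [ 0.5029 -0.1825  0.2114] W [-0.0554 -0.147 ] q6 2.747 d [ 0.2169 -0.0173 -0.0186] rot [ 0.0011 -0.0001  0.0021] f [-0.1 -0.8  0.9] tq [-0.07  0.04 -0.03]
```

carry_out --deltas '[{"tx": 0.04,"ty": 0,"tz": -0.005,"rx": 0,"ry": 0,"rz": 0},{"tx": 0.04,"ty": 0,"tz": -0.005,"rx": 0,"ry": 0,"rz": 0},{"tx": 0.04,"ty": 0,"tz": -0.005,"rx": 0,"ry": 0,"rz": 0},{"tx": 0.04,"ty": 0,"tz": -0.005,"rx": 0,"ry": 0,"rz": 0},{"tx": 0.04,"ty": 0,"tz": -0.005,"rx": 0,"ry": 0,"rz": 0},{"tx": 0.04,"ty": 0,"tz": -0.005,"rx": 0,"ry": 0,"rz": 0},{"tx": 0,"ty": 0,"tz": 0,"rx": 0,"ry": 0,"rz": 0},{"tx": 0,"ty": 0,"tz": 0,"rx": 0,"ry": 0,"rz": 0}]'

```text
clock: 17.9
ee_pos: [0.4799, -0.4216, 0.2378]
tcp_rot: [2.114, -2.322, -0.007]
force: [-0.2, 0.2, -0.1]
opening: 1.002
grip_force: 0.0
```

```bash
python3 - <<'E'
from h import *
for n in ("top","scene"):
    im,d,w,Z=adapter(n)
    k=(Z>.0835)&(Z<.095)&(np.hypot(w[...,0]+.055,w[...,1]+.148)<.04)
    r=cv2.minAreaRect(w[k].astype(np.float32)*1000);print("keyW",n,k.sum(),r)
    q=(Z>.07)&(Z<.09)&(w[...,0]>.11)&(w[...,0]<.17)&(w[...,1]>.07)&(w[...,1]<.19); print("stop",np.percentile(w[q],[2,50],axis=0).round(4).tolist())
    if n=="top": cv2.imwrite("pics/t2.png",cv2.resize(im[95:245,180:380],(800,600),interpolation=cv2.INTER_CUBIC)); 
    else: cv2.imwrite("pics/s3.png",cv2.resize(im[160:310,130:330],(800,600),interpolation=cv2.INTER_CUBIC))
E
```

```text
1563 adapterW [49.3 19.8] [ 77.9 160.3] 89.93 z 0.0982
keyW top 72 ((-56.19475555419922, -147.93600463867188), (10.166808128356934, 56.04576873779297), 0.10255223512649536)
stop [[0.1283, 0.072], [0.1339, 0.1294]]
1239 adapterW [50.1 22.3] [ 79.6 163.6] 89.73 z 0.0985
keyW scene 46 ((-53.507225036621094, -145.56687927246094), (13.466676712036133, 54.6580696105957), 1.31260347366333)
stop [[0.1119, 0.0724], [0.1381, 0.1308]]
```

View pics/t2.png

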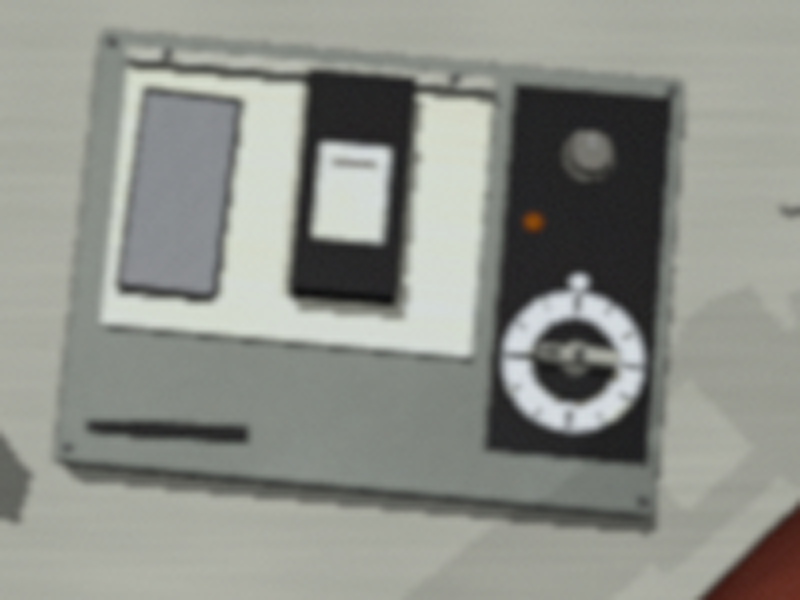

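View pics/s3.png

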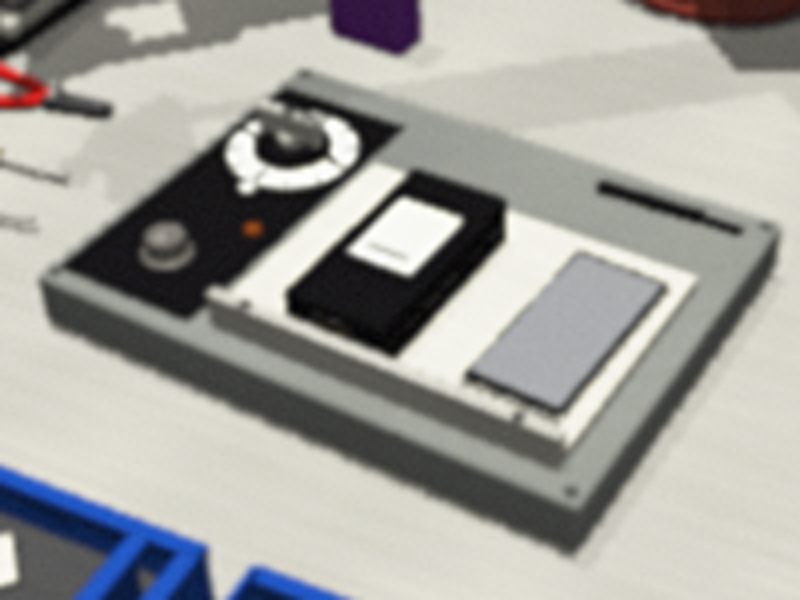

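The adapter (310-415, 70-300 px in the top crop) lies square with its end at the stop. The key's bar lies on the 45-15 mark line within about 0.1°, with the dark pointer end to the left, so it reads 45. The phone and spudger have not moved.

```bash
python3 -c "
from bench import manip
print(manip.sign_off())"
```

```text
the job is handed in; nothing more can be done
None
```

The job is handed in: the adapter lies flat and square with its end against the rear stop, the timer is wound to 45 minutes and released, and the phone and spudger did not move; I did not re-measure the other bystanders, but nothing touched them.

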